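# Fold out and lock the dish rack's mug arm

## Task

Swing the dish rack's folded mug arm all the way out until it seats against its end stop. Then lock it there: take the screwdriver from its wooden block, press its blade into the slotted screw on the arm's pivot against its spring, and keep it pressed in while you turn clockwise until it stops. Put the screwdriver back upright in its block, fully down, and leave the jar, the mug and the soap bottle alone.

Things in the scene. Friction and masses are not known exactly. Their poses are not given: they have to be found in the camera images.
- rack: Dish rack, 280 x 320 mm, fixed to the counter; origin under the middle of its tray. Aluminium sides 85 mm high; plates in it 190 mm high, at least 150 mm from the pivot and the folded arm. The pivot of the mug arm stands beside its right side (-y), at x -70, y -220 mm in this frame; the folded arm points along +x, fully out along -y.
- mugarm (a joint): Swing of the mug arm, a 10 mm steel rod 40 mm above the counter, about the upright pivot (the lock screw's axis). 0 = folded along the rack's side, 58 mm clear of it; 1.57 rad = fully out at its stop; grows clockwise seen from above. Starts at 0 to 0.3. A stiff hinge (about 0.15 N m): it stays where it is left, and does not spring back from the stop.
- post_top (a point): Top centre of the upturned end of the mug arm: a round upright steel post, 12 mm in diameter, from 35 to 97 mm above the counter, 130 mm from the pivot axis. Moves with the arm; x axis points away from the pivot.
- slot (a point): Centre of the mouth of the slot in the lock screw's round steel head (28 mm across), on the arm's pivot axis, 58 to 59 mm above the counter at the start. x along the slot, z up. Slot 19 mm long and 6 mm deep, 9 mm wide at the mouth, tapering to 6 mm wide from 2.6 mm down; ends closed. The screw is carried by a sprung collar and yields when pressed.
- collar (a joint): Height of the sprung dark steel collar (42 mm across) that carries the lock screw: 0 at rest, negative as it is pressed down with the screw, -0.004 m at its bottom stop. It yields from about 2 N on, by 3 N per mm, and springs back.
- screw (a joint): Turn of the lock screw: 0 = loose, 1.5 rad = home at its stop; grows clockwise seen from above. Starts at 0 to 0.3. Turning, it sinks 2 mm per radian (quick thread), so the blade must follow it down: the head stands up to 3 mm proud of the collar when loose, flush when home. Takes about 0.08 N m.
- screwdriver: Stubby screwdriver, 125 mm long, about 90 g, upright in its block, blade down. Origin at the middle of the blade's tip, z up the handle, x along the blade's width. Steel blade 14 mm wide (x), 3 mm thick; shaft 7 mm thick; round collar 32 mm across, 55 to 61 mm above the tip; square black handle 24 x 24 mm, flats facing x and y, 61 to 125 mm above the tip.
- block: Wooden block, a 70 mm cube fixed to the counter; origin under its middle, z up. An upright hole through its middle is 22 mm along x, 14 mm along y. The screwdriver stands in it, its collar resting on the block's top: tip 15 mm above the counter, blade's width along the block's x.
- jar: Closed amber glass jar, 62 mm in diameter, 85 mm high, loose; origin under its middle. Bystander, close to the block, nearer or farther than it.
- mug: Blue ceramic mug, 80 mm in diameter, 90 mm high, loose; origin under its middle. Bystander.
- soap: Soap bottle, 60 mm in diameter, 150 mm high, loose; origin under its middle. Bystander.
There are look-alikes about, which are no part of the job. There is more than one size of the screwdriver; the one meant has the size given above.

How it is judged:
On the way, in this order (a step that is already met when the one before it is completed fails the run):
1. the mug arm is swung fully out to its end stop (above 1.5 rad) (value of joint mugarm above 1.5 rad), for 0.2 s.
2. the screwdriver's blade is at least 4.5 mm deep (of 6) in the screw's slot and presses the sprung screw down by over 0.5 mm, with the arm out (z of screwdriver in the frame of slot below -0.0045 m and horizontal distance between screwdriver and slot below 0.005 m and value of joint collar below -0.0005 m and contact force between screwdriver and screw above 1 N and value of joint mugarm above 1.5 rad), for 0.1 s.
3. the screw is half turned (above 0.8 rad), blade still in and pressing (all of step 2 and value of joint screw above 0.8 rad), for 0.05 s.
4. the screw is turned home (above 1.4 of 1.5 rad), blade still in and pressing (all of step 2 and value of joint screw above 1.4 rad), for 0.1 s.
At the end, for the whole second after the job is handed in: The arm is out (above 1.5 rad) and the screw home (above 1.4 rad); the screwdriver stands at rest in its block, upright within 0.1 rad, within 12 mm of the block's axis and 4 mm of fully down; jar, mug and soap bottle stand upright within 25 mm of where they were (value of joint mugarm above 1.5 rad and value of joint screw above 1.4 rad and horizontal distance between screwdriver and block below 0.012 m and z of screwdriver in the frame of block below 0.019 m and angle between each of screwdriver, jar, mug, soap's own z axis and vertical below 0.1 rad and linear speed of screwdriver below 0.02 m/s and distance of each of jar, mug, soap from where it was at the start of the episode below 0.025 m); the robot touches nothing.
It fails at once if jar is knocked or moved (distance of jar from where it was at the start of the episode above 0.025 m or angle between jar's own z axis and vertical above 0.3 rad).
It fails at once if mug is knocked or moved (distance of mug from where it was at the start of the episode above 0.025 m or angle between mug's own z axis and vertical above 0.3 rad).
It fails at once if soap is knocked or moved (distance of soap from where it was at the start of the episode above 0.025 m or angle between soap's own z axis and vertical above 0.3 rad).
It fails at once if the fingers touch the lock screw: it is turned with the screwdriver (contact force between the fingers and screw above 0.5 N).
It also fails if it takes over 62 s, if anything falls off the work surface, if the arm or the gripper's body presses on something with over 40 N, if the wrist force passes 120 N, or if a joint passes its speed limit or range.

## Robot

A 6-joint arm with a two-finger parallel gripper is mounted at the origin on the work surface. World frame = base frame: x ahead of the robot, y to its left, z up, the work surface at z = 0. Lengths are in m, angles in rad, forces in N, time in s.
With the tool pointing down it reaches from about 0.25 to 0.775 m from the base axis. Payload 4 kg.
Tool frame: the origin (TCP) lies midway between the tips of the shut fingers; the grasp point (between the pads) lies 19 mm behind it (robot.tcp_to_grasp is the z of the grasp point in the tool frame, in m); z points along the fingers, y is the line along which they close (so a half turn about z gives the same grasp; the last joint's range is limited). The gripper opens to 94 mm and grips with 3 to 60 N. Pads are 16 mm wide; open, the fingers measure 119 mm over their backs; the gripper's body (75 mm by 177 mm) begins 78 mm behind the grasp point.
Start: joints at [-1.415, 0.087, 1.371, -0, 1.684, -0.103], TCP at [0.141, -0.532, 0.206] pointing down, gripper open.
Joint ranges: [-3.1, 3.1], [-0.76, 2.03], [0.27, 2.55], [-1.08, 4.22], [0.17, 2.65], [-2.57, 2.57]. Speed limits (rad/s): [2.79, 2.79, 3.14, 3.14, 3.14, 3.14].

## Interface

Orientations are given as [roll, pitch, yaw] about the fixed x, y, z axes, in that order (R = Rz(yaw) Ry(pitch) Rx(roll)).
In Python, from bench import robot gives the robot as it stands. The module is installed in compiled form; this text tells all that it offers.
- The arm moves only by the tool move_arm, never from a script. Its argument "motion" is one flat list of numbers, 7 for each row, row after row: the turn, a rotation vector about the tool's x, y, z in units of 45 degrees (1.0 is 45 degrees), then the shift along the tool's x, y, z in units of 100 mm (1.0 is 100 mm), then the opening, from 0 (shut) to 1 (fully open). A call has 1 to 12 rows; each row shifts and turns the commanded pose from where the row before left it, along the tool's axes as they then stand; what a row does not reach is not made up. A row lasts 1/12 s, in which the tool goes at most 41.7 mm and 7.16 degrees, less where a joint would pass 70% of its speed; a pose out of reach is approached as far as the arm can. A call with a number of a shift or a turn outside -1 to 1 is refused whole. A call with a gripper value outside its range is refused whole. The fingers move at their own pace and stop on an object; the grip force is fixed at half the most. Time passes only in rows, so rows that do not move let the fingers close. It gives the time, the measured TCP pose, the force, the opening and the grip force at its end, in the units of the state.
- robot.get_obs(): the state, without advancing time (a new reading comes with each control period).
- robot.snapshot(name): name is "scene" or "side" or "wrist"; returns the picture (480x640x3 uint8, red, green, blue); there is no depth.
- robot.get_calibration(name): a dict with "fx", "fy", "cx", "cy" (pixels), "R" (3x3) and "t" (3): a world point X has camera coordinates R X + t. Camera axes: x right, y down, z forward; pixel columns grow to the right and rows downward; lengths in m; the calibration is good to about 2 mm. The wrist camera is an equidistant fisheye: a pixel r from the principal point sees the ray r / f radians off the axis. A picture is of the moment at which its call begins: read the wrist's pose just before it. get_calibration takes no time and is no camera call; for the wrist camera it gives the pose at the moment of the call.
- robot.close_job(): hands the job in; it is judged then, once.
The state is a dict: "time": time; "joint_positions": joint angles; "qvel": joint speeds; "joint_torque": joint torques, N m; "tool_pos": TCP position; "ee_rot": TCP orientation; "wrist_force": force on the tool from outside, world axes, zero at the start; "wrist_torque": the same for the moment, N m; "width": finger opening in m; "finger_force": force on a finger pad.
Only numpy, scipy, OpenCV 4.12 (cv2) and the standard library are available. Lean on these libraries where they do the work, as an engineer would, in place of code of your own. Each camera call takes 0.05 s, during which the arm holds its last target. There are 200 camera calls.

## Working session

There is one attempt and no reset: what is moved stays moved. The work goes in short steps, Python scripts to look and compute and a tool call to move; the robot and the scene stay as the last step left them, time stands still between calls to the robot, and variables do not carry over. Pictures are saved under pics/ and viewed, at most 10 in all, crops included, and the job is handed in when it is done.

Besides the shell and the picture viewer there is one more tool, called after "Call:" as name(argument=value, ...) on one line, values as JSON. move_arm: Moves the arm, as the interface text tells. Shifts and turns lie within -1 to 1; 1 stands for 100 mm of shift or 45 degrees of turn. Its arguments: {"type":"object","properties":{"motion":{"type":"array","items":{"type":"number"}}},"required":["motion"]}

```bash
mkdir -p pics
python3 - <<'E'
from bench import robot
import cv2,numpy as np
for n in ["scene","side","wrist"]:
    im=robot.snapshot(n); cv2.imwrite(f"pics/{n}0.png",im[:,:,::-1])
    c=robot.get_calibration(n); print(n,{k:np.round(v,4).tolist() for k,v in c.items()})
o=robot.get_obs(); print(o, robot.tcp_to_grasp)
E
```

```text
scene {'fx': 442.2507, 'fy': 442.2507, 'cx': 317.9158, 'cy': 243.2922, 'R': [[-0.4601, 0.8878, 0.0149], [0.6649, 0.3556, -0.6569], [-0.5885, -0.2923, -0.7538]], 't': [0.3528, -0.3059, 1.2794]}
side {'fx': 580.0485, 'fy': 580.0485, 'cx': 328.837, 'cy': 249.8172, 'R': [[0.8367, 0.5472, -0.0238], [0.2891, -0.4781, -0.8293], [-0.4652, 0.687, -0.5582]], 't': [-0.4644, -0.1431, 1.6519]}
wrist {'fx': 371.6483, 'fy': 371.6483, 'cx': 316.3355, 'cy': 240.9343, 'R': [[0.2556, -0.9668, -0.0025], [-0.9409, -0.2493, 0.2294], [-0.2224, -0.0563, -0.9733]], 't': [-0.548, -0.0234, 0.3898]}
{'time': 0.15, 'joint_positions': array([-1.41510538e+00,  8.78422385e-02,  1.37187366e+00, -1.47924414e-05,
        1.68361391e+00, -1.03120325e-01]), 'qvel': array([ 0.00128337,  0.00048739, -0.00432097, -0.00018282, -0.00106805,
       -0.00070432]), 'joint_torque': array([ 1.47985666e-03, -3.40642512e+01, -3.02792072e+01,  7.19550694e-02,
        3.05253966e-02, -1.12521511e-04]), 'tool_pos': array([ 0.1406775 , -0.531276  ,  0.20455886]), 'ee_rot': array([-3.13986322e+00, -1.64195145e-04,  2.58809476e-01]), 'wrist_force': array([-0.63047284, -0.04022937,  1.060275  ]), 'wrist_torque': array([-0.01690284,  0.02373761, -0.00138772]), 'finger_force': 0.0, 'width': 0.09402459767933928} -0.0188
```

View pics/scene0.png

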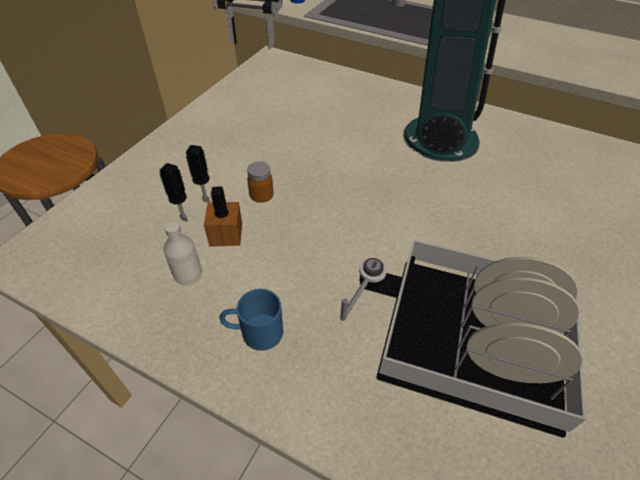

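View pics/side0.png

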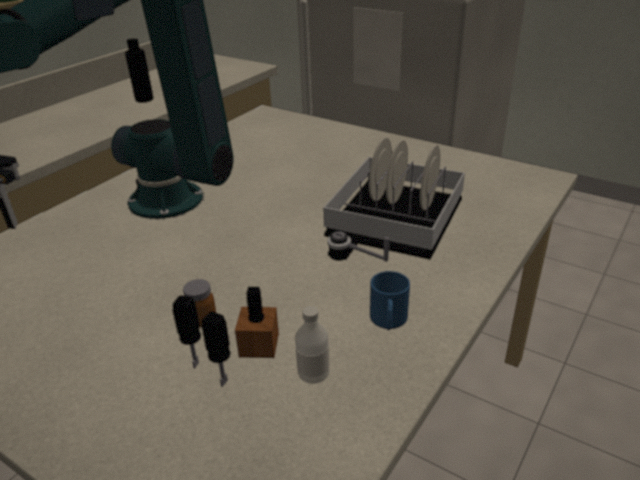

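The scene picture shows the block at (224,223), the jar at (260,183), the screw head at (374,267), the post at (345,305), the mug at (260,320) and the soap at (183,258). In the side picture the block is at (257,330), the screw at (340,240) and the post at (387,245). I'll zoom in to get precise pixels.

Run:
```python
import cv2,numpy as np
s=cv2.imread("pics/scene0.png");d=cv2.imread("pics/side0.png")
def crop(im,x,y,w=80,h=60): return cv2.resize(im[y:y+h,x:x+w],(400,300),interpolation=cv2.INTER_CUBIC)
a=np.vstack([np.hstack([crop(s,190,185),crop(s,325,257)]),np.hstack([crop(d,222,284,),crop(d,322,222)])])
a=cv2.convertScaleAbs(a,alpha=1.4)
cv2.imwrite("pics/z1.png",a)
```

```text
(no output)
```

View pics/z1.png

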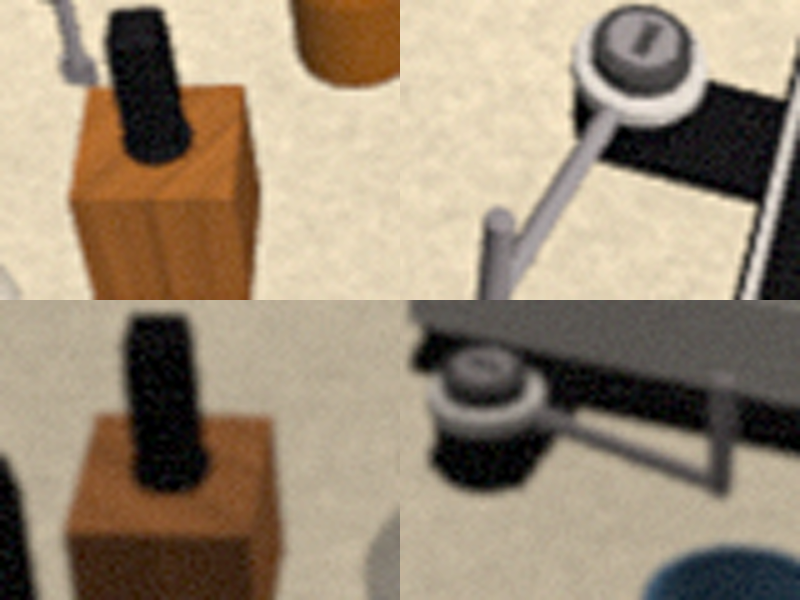

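View pics/wrist0.png

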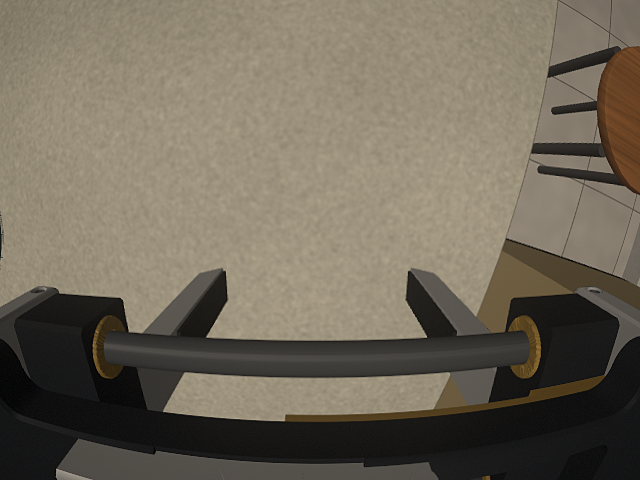

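In the zooms, the block's top corners, the slot (scene (374.4,265), side (339,234.8)) and the post top (scene (345,300.4), side (386.4,238)) are clear. I'll compute positions from these.

```bash
cat > h.py <<'E'
from bench import robot
import numpy as np,cv2
def ray(n,p,c=None):
    c=c or robot.get_calibration(n);R=np.array(c["R"]);t=np.array(c["t"])
    d=np.array([(p[0]-c["cx"])/c["fx"],(p[1]-c["cy"])/c["fy"],1.])
    if n=="wrist":
        q=d[:2];r=np.hypot(*q);d=np.array([*(q/max(r,1e-9)*np.sin(r)),np.cos(r)])
    return -R.T@t,R.T@d
def plane(n,p,z,c=None):
    o,d=ray(n,p,c);return o+d*(z-o[2])/d[2]
def tri(a,b):
    A=np.zeros((3,3));v=np.zeros(3)
    for n,p in (("scene",a),("side",b)):
        o,d=ray(n,p);d/=np.linalg.norm(d);P=np.eye(3)-np.outer(d,d);A+=P;v+=P@o
    return np.linalg.solve(A,v)
def proj(n,X,c=None):
    c=c or robot.get_calibration(n);q=np.array(c["R"])@X+c["t"]
    if n=="wrist":
        r=np.hypot(q[0],q[1]);k=np.arctan2(r,q[2])/max(r,1e-9);return np.array([c["cx"]+c["fx"]*k*q[0],c["cy"]+c["fy"]*k*q[1]])
    return np.array([c["cx"]+c["fx"]*q[0]/q[2],c["cy"]+c["fy"]*q[1]/q[2]])
E
python3 - <<'E'
from h import *
np.set_printoptions(precision=4,suppress=True)
for n,a,b,z in [("slot",(374.4,265),(339,234.8),.0585),("post",(345,300.4),(386.4,238),.097)]:
    print(n,tri(a,b),plane("scene",a,z),plane("side",b,z))
A=[(207,202.4),(238.6,202.4),(237,225),(204.4,224.6)];B=[(242,307.4),(276,307.4),(271.6,331.6),(235.6,330.4)]
for n,L in (("scene",A),("side",B)):
    P=np.array([plane(n,p,.07) for p in L]);print(n,P.mean(0),P[:,:2].tolist())
print("slot ends",plane("scene",(376,262),.0585),plane("scene",(373,268),.0585))
for n,p,q in (("jar",(260,195),0),("soap",(185,277),0),("mug",(262,338),0)): print(n,plane("scene",p,0))
print("drv",plane("scene",(217,187.5),.14),plane("side",(254,289),.14))
for k,p in (("l1",(183,219)),("l2",(206,200))):print(k,plane("scene",p,0))
E
```

```text
slot [0.5685 0.0249 0.0549] [0.5702 0.0255 0.0585] [0.5726 0.0195 0.0585]
post [0.6983 0.0173 0.0933] [0.6996 0.018  0.097 ] [0.702  0.0115 0.097 ]
scene [ 0.6033 -0.3224  0.07  ] [[0.5906138236064482, -0.37149842268658867], [0.5572895711586168, -0.3095854685542492], [0.6167892703850731, -0.27338563381354747], [0.6485456952762891, -0.33508304449575127]]
side [ 0.6071 -0.3287  0.07  ] [[0.5613142086137607, -0.3167447753774649], [0.618203229343017, -0.28182840679016263], [0.6540206926418345, -0.34184398721036113], [0.5947585507086849, -0.3745221188250142]]
slot ends [0.5614 0.0254 0.0585] [0.5786 0.0259 0.0585]
jar [ 0.4526 -0.3263  0.    ]
soap [ 0.7438 -0.3294 -0.    ]
mug [ 0.7904 -0.1082  0.    ]
drv [ 0.5984 -0.3252  0.14  ] [ 0.6074 -0.3256  0.14  ]
l1 [ 0.6098 -0.4421  0.    ]
l2 [ 0.5311 -0.4339  0.    ]
```

Call:
move_arm(motion=[0,0,0,0.287,-0.174,-0.02,0,0,0,0,0.287,-0.174,-0.02,0,0,0,0,0.287,-0.174,-0.02,0,0,0,0,0.287,-0.174,-0.02,0,0,0,0,0.287,-0.174,-0.02,0,0,0,0,0.287,-0.174,-0.02,0,0,0,0,0.287,-0.174,-0.02,0,0,0,0,0.287,-0.174,-0.02,0,0,0,0,0.287,-0.174,-0.02,0,0,0,0,0.287,-0.174,-0.02,0,0,0,0,0.287,-0.174,-0.02,0,0,0,0,0.287,-0.174,-0.02,0])

```text
time: 1.15
tool_pos: [0.421, -0.2402, 0.2293]
ee_rot: [-3.142, 0.0, 0.259]
wrist_force: [0.6, -0.2, -0.6]
width: 0.0175
finger_force: 0.0
```

Call:
move_arm(motion=[0,0,0,0.287,-0.174,0,0,0,0,0,0.287,-0.174,0,0,0,0,0,0.287,-0.174,0,0,0,0,0,0.287,-0.174,0,0,0,0,0,0.287,-0.174,0,0,0,0,0,0.287,-0.174,0,0,0,0,0,0.287,-0.174,0,0,0,0,0,0.287,-0.174,0,0,0,0,0,0.287,-0.174,0,0,0,0,0,0.287,-0.174,0,0,0,0,0,0.287,-0.174,0,0,0,0,0,0.287,-0.174,0,0])

```text
time: 2.15
tool_pos: [0.7005, 0.0496, 0.2287]
ee_rot: [-3.141, 0.001, 0.259]
wrist_force: [1.1, 0.1, -0.1]
width: 0.0008
finger_force: 0.0
```

Call:
move_arm(motion=[0,0,-0.15,0,0,0,0,0,0,-0.15,0,0,0,0,0,0,-0.15,0,0,0,0,0,0,-0.15,0,0,0,0,0,0,-0.15,0,0,0,0,0,0,-0.15,0,0,0,0,0,0,-0.15,0,0,0,0,0,0,-0.15,0,0,0,0,0,0,-0.15,0,0,0,0,0,0,-0.15,0,0,0,0,0,0,-0.15,0,0,0,0,0,0,0,0,0,0,0])

```text
time: 3.15
tool_pos: [0.6996, 0.0483, 0.2287]
ee_rot: [-3.14, 0.0, 1.557]
wrist_force: [0.2, 0.0, 0.9]
width: 0.0004
finger_force: 0.0
```

Run:
```python
from h import *
np.set_printoptions(precision=4,suppress=True)
c=robot.get_calibration("wrist");im=robot.snapshot("wrist");o=robot.get_obs()
cv2.imwrite("pics/w1.png",im[:,:,::-1]);np.save("w1c.npy",c,allow_pickle=True)
print(o["time"],o["tool_pos"],o["ee_rot"],o["wrist_force"])
for p in [(.571,.022,.0585),(.70,.016,.097)]: print(proj("wrist",np.array(p),c))
a=plane("scene",(415,243),.085);b=plane("scene",(383,357),.085);print("rack",a,b,np.degrees(np.arctan2(*(b-a)[1::-1])))
```

```text
3.2 [0.6996 0.0483 0.2288] [-3.1405  0.0001  1.5523] [ 0.3822 -0.4753  0.7341]
[190.2098 253.6442]
[317.6733 270.3238]
rack [0.4994 0.0819 0.085 ] [0.7637 0.1182 0.085 ] 7.815544356486323
```

View pics/w1.png

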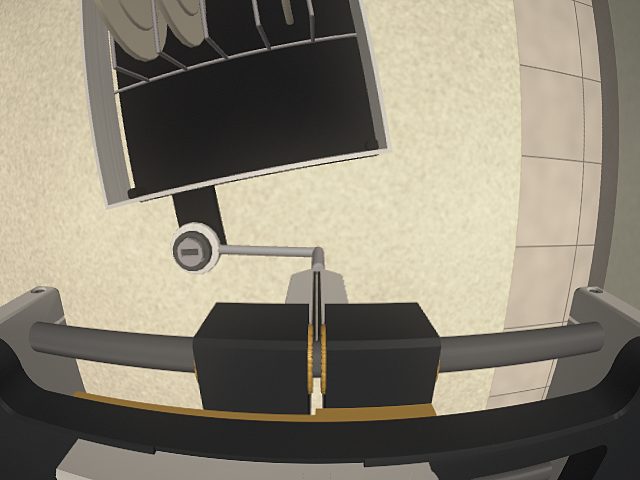

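The wrist view confirms the screw at (190,252), with its slot roughly along world x, and the post just behind the fingers. Next I descend and start the push.

Call:
move_arm(motion=[0,0,0,0,0,0.34,0,0,0,0,0,0,0.34,0,0,0,0,0,0,0.34,0,0,0,0,0,0,0.34,0,0,0,0,0,0,0.33,0,0,0,0,0,0,0,0,0,0,0,-0.1,0,0,0,0,0,0,-0.08,0,0,0,0,0,0,0,0,0,0])

```text
time: 3.95
tool_pos: [0.7015, 0.028, 0.0643]
ee_rot: [3.136, 0.001, 1.552]
wrist_force: [-1.1, 0.4, 0.2]
width: 0.0006
finger_force: 0.0
```

Call:
move_arm(motion=[0,0,0.1556,-0.16,0.007,0,0,0,0,0.1556,-0.16,0.007,0,0,0,0,0.1556,-0.16,0.007,0,0,0,0,0.1556,-0.16,0.007,0,0,0,0,0.1556,-0.16,0.007,0,0,0,0,0.1556,-0.16,0.007,0,0,0,0,0.1556,-0.16,0.007,0,0,0,0,0.1556,-0.16,0.007,0,0,0,0,0.1556,-0.16,0.007,0,0,0,0,0.1556,-0.16,0.007,0,0,0,0,0,0,0,0,0])

```text
time: 4.87
tool_pos: [0.6245, -0.1024, 0.0642]
ee_rot: [3.138, -0.004, 0.328]
wrist_force: [-0.0, 0.5, 0.8]
width: 0.0005
finger_force: 0.0
```

Call:
move_arm(motion=[0,0,0.1556,-0.16,0.007,0,0,0,0,0.04,-0.04,0,0,0,0,0,0.04,-0.04,0,0,0,0,0,0,0,0,0,0,0])

```text
invalid input
```

Call:
move_arm(motion=[0,0,0.1556,-0.16,0.007,0,0,0,0,0.04,-0.04,0,0,0,0,0,0.04,-0.04,0,0,0,0,0,0,0,0,0,0])

```text
time: 5.2
tool_pos: [0.607, -0.1083, 0.064]
ee_rot: [3.138, -0.014, 0.149]
wrist_force: [8.0, -0.7, -3.6]
width: 0.0005
finger_force: 3.9
```

Call:
move_arm(motion=[0,0,0,-0.03,0,0,0,0,0,0,0,0,0,0])

```text
time: 5.37
tool_pos: [0.6069, -0.1083, 0.0642]
ee_rot: [3.137, -0.02, 0.151]
wrist_force: [14.0, -0.1, -7.4]
width: 0.0007
finger_force: 7.1
```

Call:
move_arm(motion=[0,0,0,0.1,0,0,0,0,0,0,0.15,0,0,0,0,0,0,0,0,-0.3,0,0,0,0,0,0,-0.38,0,0,0,0,0,0,-0.38,0,0,0,0,-0.1,-0.2,-0.38,0,0,0,0,-0.2,-0.2,-0.3,0,0,0,0,-0.2,-0.2,0,0.7,0,0,0,0,0,0,0.7])

```text
time: 6.12
tool_pos: [0.5655, -0.0508, 0.2393]
ee_rot: [3.14, -0.01, 0.153]
wrist_force: [-0.1, -0.9, -0.7]
width: 0.0103
finger_force: 0.0
```

Run:
```python
from h import *
np.set_printoptions(precision=4,suppress=True)
c=robot.get_calibration("wrist");im=robot.snapshot("wrist");o=robot.get_obs()
np.save("w2c.npy",c,allow_pickle=True)
print(o["time"],o["tool_pos"],o["ee_rot"],o["wrist_force"])
p=proj("wrist",np.array((.571,.022,.0585)),c);q=proj("wrist",np.array((.573,-.108,.097)),c);print(p,q)
x,y=(p-[40,30]).astype(int);print(x,y)
z=cv2.resize(im[max(y,0):y+60,x:x+80],(800,600),interpolation=cv2.INTER_CUBIC)
full=cv2.resize(im,(400,300));z[300:,400:]=full
cv2.imwrite("pics/w2.png",z[:,:,::-1]);cv2.imwrite("pics/w2f.png",im[:,:,::-1])
```

```text
6.1667 [ 0.5664 -0.0521  0.2371] [ 3.139  -0.0077  0.152 ] [-0.1417 -0.1932  0.1287]
[245.2451 208.2251] [381.9163 233.6309]
205 178
```

View pics/w2.png

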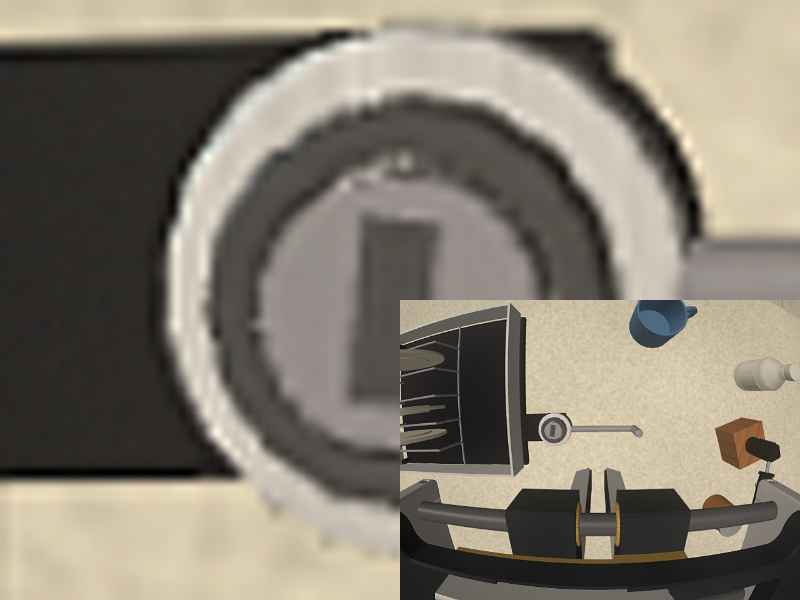

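The inset shows the arm out at a right angle to the rack, and the slot centre is at about (244.5,209). I'll compute the slot pose and the driver's location.

Run:
```python
from h import *
np.set_printoptions(precision=4,suppress=True)
c=np.load("w2c.npy",allow_pickle=True).item()
f=lambda x,y,z:plane("wrist",(205+x/10-.05,178+y/10-.05),z,c)
z=.0585
print("slot",f(394,310,z),"head",f(401,310,z))
a,b=f(388,400,z),f(400,221,z);print(np.degrees(np.arctan2(*(b-a)[1::-1])),np.linalg.norm(b-a))
print("width",np.linalg.norm(f(354,310,z)-f(434,310,z)))
print("post",plane("wrist",(387,214),.097,c))
print(np.degrees(np.arctan2(*(plane("wrist",(387,214),.097,c)-f(397,310,z))[1::-1])))
```

```text
slot [0.5702 0.0228 0.0585] head [0.5703 0.0221 0.0585]
3.0395775373408185 0.017968032641457854
width 0.00810934235217436
post [ 0.5912 -0.1092  0.097 ]
-80.95784018787106
```

Call:
move_arm(motion=[0,0,0,0,0.345,0,1,0,0,0,0,0.345,0,1,0,0,0,0,0.345,0,1,0,0,0,0,0.345,0,1,0,0,0,0,0.345,0,1,0,0,0,0,0.345,0,1,0,0,0,0,0.345,0,1,0,0,0,0,0.345,0,1,0,0,-0.1556,0,0,0,1,0,0,-0.1556,0,0,0,1,0,0,-0.1556,0,0,0,1,0,0,-0.1556,0,0,0,1])

```text
time: 7.17
tool_pos: [0.6071, -0.3279, 0.2317]
ee_rot: [3.141, 0.0, 0.643]
wrist_force: [-0.8, 0.5, -0.3]
width: 0.0928
finger_force: 0.0
```

Call:
move_arm(motion=[0,0,-0.1556,0,0,0,1,0,0,-0.1556,0,0,0,1,0,0,-0.1556,0,0,0,1,0,0,-0.1556,0,0,0,1,0,0,-0.1556,0,0,0,1,0,0,-0.1556,0,0,0,1,0,0,-0.1556,0,0,0,1,0,0,-0.1556,0,0,0,1,0,0,-0.1556,0,0,0,1,0,0,-0.1556,0,0,0,1,0,0,-0.1556,0,0,0,1,0,0,-0.1556,0,0,0,1])

```text
time: 8.17
tool_pos: [0.6071, -0.3274, 0.232]
ee_rot: [3.142, 0.001, 2.11]
wrist_force: [0.2, -0.1, -0.6]
width: 0.0936
finger_force: 0.0
```

Run:
```python
from h import *
np.set_printoptions(precision=4,suppress=True)
c=robot.get_calibration("wrist");im=robot.snapshot("wrist");o=robot.get_obs()
np.save("w3c.npy",c,allow_pickle=True)
print(o["time"],o["tool_pos"],o["ee_rot"],o["wrist_force"])
p=proj("wrist",np.array((.604,-.325,.14)),c);print(p,proj("wrist",np.array((.604,-.325,.07)),c))
x,y=(p-[80,90]).astype(int);x=max(x,0);y=max(y,0);print(x,y)
z=cv2.resize(im[y:y+120,x:x+160],(800,600),interpolation=cv2.INTER_CUBIC)
cv2.imwrite("pics/w3.png",cv2.convertScaleAbs(z[:,:,::-1],alpha=1.5));cv2.imwrite("pics/w3f.png",im[:,:,::-1])
```

```text
8.2167 [ 0.6071 -0.3274  0.232 ] [-3.1415  0.0006  2.1139] [-0.6457  0.3378  0.2507]
[313.6045 240.356 ] [314.2436 223.392 ]
233 150
```

View pics/w3.png

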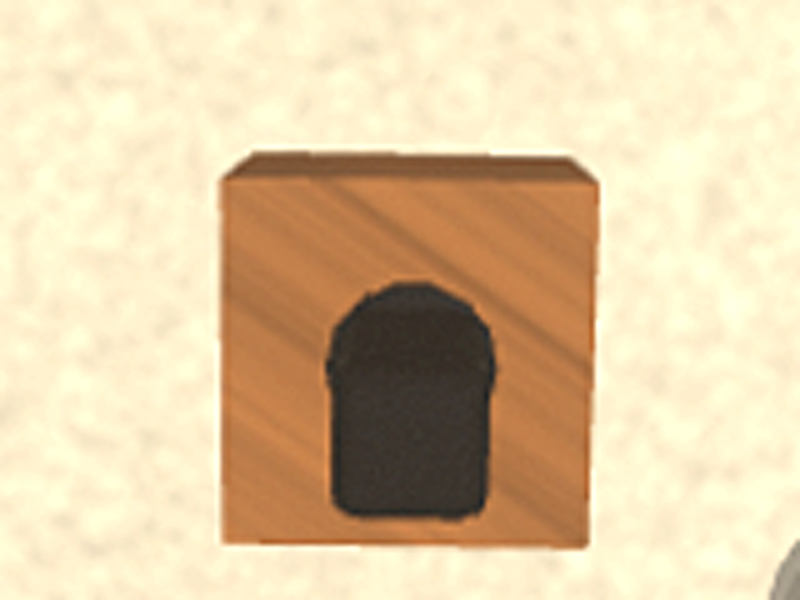

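The driver stands square to the gripper: handle top at about (315,237.5) and block top corners at (277,186), (352.6,186.4), (350.6,259.4), (277.4,258.6).

Run:
```python
from h import *
np.set_printoptions(precision=4,suppress=True)
c=np.load("w3c.npy",allow_pickle=True).item()
f=lambda x,y,z:plane("wrist",(233+x/5-.1,150+y/5-.1),z,c)
P=np.array([f(*q,.07) for q in [(222,180),(598,182),(588,547),(222,543)]]);print(P.mean(0))
e=lambda i,j:(np.degrees(np.arctan2(*(P[j]-P[i])[1::-1])),np.linalg.norm(P[j]-P[i]))
print(e(0,1),e(3,2),e(0,3),e(1,2))
L,R,B=f(332,470,.14),f(490,470,.14),f(411,517,.14)
print("handle w",np.linalg.norm(L-R),"mid",(L+R)/2,"front",B)
u=np.array([np.cos(2.1139),np.sin(2.1139),0]);print("ctr",B+.012*u)
```

```text
[ 0.604  -0.3247  0.07  ]
(np.float64(30.56757276747276), np.float64(0.06916097714993891)) (np.float64(30.273132270506135), np.float64(0.06999644628893377)) (np.float64(-60.28767077265656), np.float64(0.06925851051807404)) (np.float64(-59.59640771452082), np.float64(0.06961078709817853))
handle w 0.02369912243999086 mid [ 0.6064 -0.3268  0.14  ] front [ 0.6101 -0.333   0.14  ]
ctr [ 0.6039 -0.3228  0.14  ]
```

Call:
move_arm(motion=[0,0,0.018,0.04,-0.012,0,1,0,0,0,0,0,0.3,1,0,0,0,0,0,0.3,1,0,0,0,0,0,0.3,1,0,0,0,0,0,0.3,1,0,0,0,0,0,0.2,1,0,0,0,0,0,0,1,0,0,0,0,0,0,0,0,0,0,0,0,0,0,0,0,0,0,0,0,0,0,0,0,0,0,0,0,0,0,0,0,0,0,0])

```text
time: 9.22
tool_pos: [0.6043, -0.3241, 0.0946]
ee_rot: [3.14, 0.003, 2.088]
wrist_force: [-0.1, -0.2, 1.2]
width: 0.0641
finger_force: 0.0
```

Call:
move_arm(motion=[0,0,0,0,0,0,0,0,0,0,0,0,0,0,0,0,0,0,0,0,0,0,0,0,0,0,0,0])

```text
time: 9.55
tool_pos: [0.6033, -0.3235, 0.0924]
ee_rot: [-3.142, 0.0, 2.089]
wrist_force: [-0.4, 0.9, -0.8]
width: 0.0375
finger_force: 0.0
```

Call:
move_arm(motion=[0,0,0,0,0,0,0,0,0,0,0,0,0,0,0,0,0,0,0,0,0,0,0,0,0,0,0,0,0,0,0,0,0,0,0,0,0,0,0,0,0,0])

```text
time: 10.05
tool_pos: [0.6033, -0.3235, 0.0923]
ee_rot: [-3.141, -0.0, 2.089]
wrist_force: [0.0, 0.0, -0.5]
width: 0.0236
finger_force: 30.0
```

Call:
move_arm(motion=[0,0,0,0,0,-0.2,0,0,0,0,0,0,-0.27,0,0,0,0,0,0,-0.27,0,0,0,0,0,0,-0.26,0,0,0,0,0,0,0,0])

```text
time: 10.47
tool_pos: [0.6056, -0.325, 0.2]
ee_rot: [3.136, 0.011, 2.089]
wrist_force: [0.4, 0.6, 1.6]
width: 0.0237
finger_force: 30.0
```

Run:
```python
from h import *
np.set_printoptions(precision=4,suppress=True)
c=robot.get_calibration("wrist");im=robot.snapshot("wrist");o=robot.get_obs()
sc=robot.snapshot("scene");sd=robot.snapshot("side")
np.save("w4c.npy",c,allow_pickle=True)
print(o["time"],o["tool_pos"],o["ee_rot"])
T=np.array(o["tool_pos"])-[0,0,.077]
def cr(n,im,s):
    p=proj(n,T,c if n=="wrist" else None);x,y=np.maximum((p-[20*s,15*s]).astype(int),0);print(n,p,x,y)
    return cv2.resize(im[y:y+30*s,x:x+40*s],(400,300),interpolation=cv2.INTER_CUBIC)
z=np.vstack([np.hstack([cr("wrist",im,3),cr("scene",sc,2)]),np.hstack([cr("side",sd,2),cv2.resize(im,(400,300))])])
cv2.imwrite("pics/w4.png",cv2.convertScaleAbs(z[:,:,::-1],alpha=1.6))
cv2.imwrite("pics/w4f.png",im[:,:,::-1])
```

```text
10.5167 [ 0.6049 -0.3245  0.1968] [3.1378 0.0074 2.0888]
wrist [314.3592 246.9581] 254 201
scene [216.963  196.6741] 176 166
side [254.3876 296.8255] 214 266
```

View pics/w4.png

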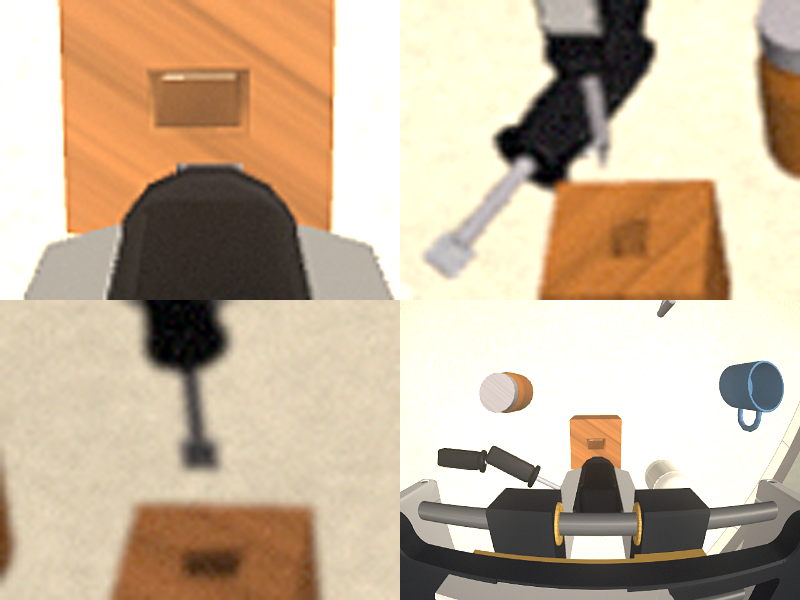

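The blade's width lies along the tool's y, as does the hole's long side, so the block's x is at 30°. I'll carry the driver over the screw.

Call:
move_arm(motion=[0,0,0,0.2,0.088,0,0,0,0,0,0.332,0.147,0,0,0,0,0,0.332,0.147,0,0,0,0,0,0.332,0.147,0,0,0,0,0,0.332,0.147,0,0,0,0,0,0.332,0.147,0,0,0,0,0,0.332,0.147,0,0,0,0,0,0.332,0.147,0,0,0,0,0,0.332,0.147,0,0,0,0,0,0.332,0.147,0,0])

```text
time: 11.45
tool_pos: [0.5662, 0.0251, 0.1891]
ee_rot: [-3.137, -0.003, 2.089]
wrist_force: [0.0, -0.6, -0.4]
width: 0.0241
finger_force: 30.0
```

Call:
move_arm(motion=[0,0,0.148,0,0,0,0,0,0,0.148,0,0,0,0,0,0,0.148,0,0,0,0,0,0,0.148,0,0,0,0,0,0,0,0,0,0.15,0,0,0,0,0,0,0.3,0,0,0,0,0,0,0,0,0,0,0,0,0,0,0])

```text
time: 12.12
tool_pos: [0.5653, 0.0235, 0.143]
ee_rot: [-3.132, -0.001, 1.624]
wrist_force: [-0.1, 0.2, -0.7]
width: 0.0238
finger_force: 30.0
```

Run:
```python
from h import *
o=robot.get_obs();print(o["time"],o["tool_pos"],o["ee_rot"])
```

```text
12.1167 [0.56528852 0.02348926 0.14297847] [-3.13234967e+00 -9.45884252e-04  1.62387581e+00]
```

Call:
move_arm(motion=[0,0,0,0.01,0.04,0,0,0,0,0,0,0,0,0,0,0,0,0,0,0,0])

```text
time: 12.37
tool_pos: [0.5731, 0.0245, 0.1489]
ee_rot: [3.139, 0.0, 1.624]
wrist_force: [0.1, -0.9, -0.6]
width: 0.024
finger_force: 30.0
```

Run:
```python
from h import *
np.set_printoptions(precision=4,suppress=True)
c=robot.get_calibration("wrist");im=robot.snapshot("wrist");o=robot.get_obs()
sc=robot.snapshot("scene");sd=robot.snapshot("side")
np.save("w5c.npy",c,allow_pickle=True)
print(o["time"],o["tool_pos"],o["ee_rot"])
T=np.array(o["tool_pos"])-[0,0,.077]
def cr(n,im,s):
    p=proj(n,T,c if n=="wrist" else None);x,y=np.maximum((p-[20*s,15*s]).astype(int),0);print(n,p,x,y)
    return cv2.resize(im[y:y+30*s,x:x+40*s],(400,300),interpolation=cv2.INTER_CUBIC)
print(proj("wrist",np.array((.5702,.0225,.0585)),c))
z=np.vstack([np.hstack([cr("wrist",im,2),cr("scene",sc,1)]),np.hstack([cr("side",sd,1),cv2.resize(im,(400,300))])])
cv2.imwrite("pics/w5.png",cv2.convertScaleAbs(z[:,:,::-1],alpha=1.5))
```

```text
12.4167 [0.573  0.0245 0.1489] [3.139  0.0004 1.6239]
[311.8881 248.3325]
wrist [315.7434 250.4511] 275 220
scene [374.1537 261.6431] 354 246
side [340.1914 229.0547] 320 214
```

View pics/w5.png

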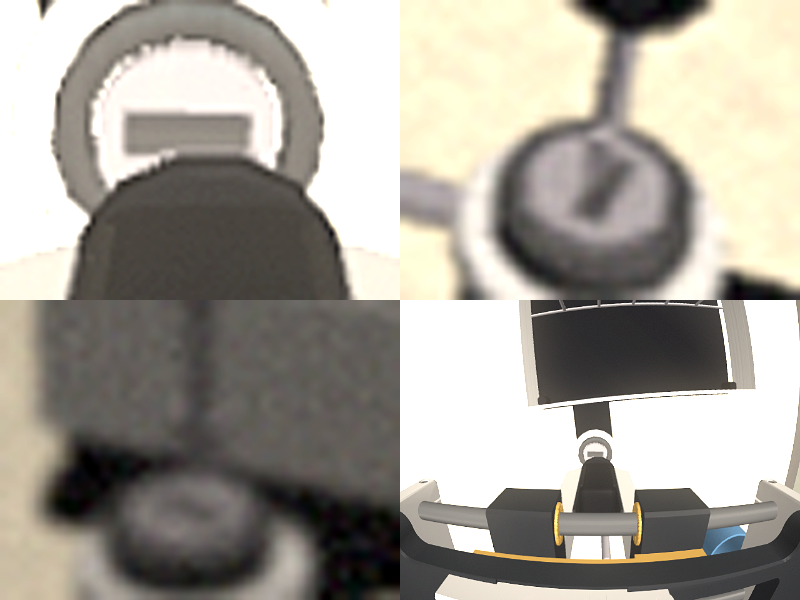

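In the wrist view the slot is at (312.4,246.6) and the collar's far edge at (317.2,251.4). The scene and side views put the tip within about 3 mm of the slot. I'll check the grip offset with the collar and blade edges.

Run:
```python
from h import *
from scipy.spatial.transform import Rotation as Ro
np.set_printoptions(precision=2,suppress=True)
def P(cf,pos,rot,q):
    c=np.load(cf,allow_pickle=True).item();R=Ro.from_euler("xyz",rot).as_matrix();return proj("wrist",np.array(pos)+R@np.array(q),c)
a=("w4c.npy",[.6049,-.3245,.1968],[3.1378,.0074,2.0888]);b=("w5c.npy",[.573,.0245,.1489],[3.139,.0004,1.6239])
for n,s in (("w4",a),("w5",b)):
    print(n,"blade+x edge",P(*s,[.0015,0,.077]),P(*s,[.0015,.007,.077]),P(*s,[.0015,-.007,.077]),"collar",P(*s,[.016,0,.016]),P(*s,[.016,0,.022]))
im=cv2.imread("pics/w4f.png");print(im[240:258,318].tolist())
c=np.load("w4c.npy",allow_pickle=True).item();h=lambda x,y:plane("wrist",(254+x/3.333-.15,201+y/3.333-.15),.07,c)
np.set_printoptions(precision=4);print("hole",np.mean([h(*q) for q in[(148,68),(250,68),(250,135),(148,135)]],0))
print("slot now",plane("wrist",(312.4,246.6),.0585,np.load("w5c.npy",allow_pickle=True).item()))
```

```text
w4 blade+x edge [314.71 245.67] [324.46 245.67] [304.96 245.68] collar [314.25 247.  ] [314.3  244.39]
w5 blade+x edge [316.04 248.47] [325.89 248.47] [306.19 248.46] collar [315.75 250.36] [315.78 247.65]
[[51, 89, 136], [49, 85, 130], [49, 85, 131], [52, 89, 138], [49, 87, 133], [48, 83, 129], [50, 85, 131], [51, 87, 132], [50, 90, 140], [61, 97, 142], [57, 70, 90], [37, 39, 41], [24, 29, 35], [32, 36, 42], [38, 40, 46], [35, 36, 42], [30, 35, 41], [31, 34, 39]]
hole [ 0.604  -0.3243  0.07  ]
slot now [0.5705 0.0239 0.0585]
```

Call:
move_arm(motion=[0,0,0,-0.004,-0.027,0,0,0,0,0,0,0,0.05,0,0,0,0,0,0,0.05,0,0,0,0,0,0,0,0,0,0,0,0,0,0,0])

```text
time: 12.93
tool_pos: [0.5688, 0.024, 0.1364]
ee_rot: [-3.14, -0.0, 1.624]
wrist_force: [0.1, 0.1, -1.1]
width: 0.0242
finger_force: 30.0
```

Call:
move_arm(motion=[0,0,0,0,0,0.02,0,0,0,0,0,0,0.02,0,0,0,0,0,0,0.01,0,0,0,0,0,0,0,0])

```text
time: 13.27
tool_pos: [0.5692, 0.024, 0.132]
ee_rot: [-3.141, 0.0, 1.624]
wrist_force: [-1.2, -0.1, -0.8]
width: 0.0242
finger_force: 30.0
```

Call:
move_arm(motion=[0,0,0,0,0,0.015,0,0,0,0,0,0,0.01,0,0,0,0,0,0,0,0,0,0,0,0,0,0,0])

```text
time: 13.6
tool_pos: [0.5694, 0.024, 0.13]
ee_rot: [3.141, 0.0, 1.624]
wrist_force: [-0.0, 0.3, -1.2]
width: 0.0238
finger_force: 30.0
```

Call:
move_arm(motion=[0,0,0,0,0,0.015,0,0,0,0,0,0,0.01,0,0,0,0,0,0,0,0,0,0,0,0,0,0,0])

```text
time: 13.93
tool_pos: [0.5695, 0.024, 0.1284]
ee_rot: [3.141, 0.0, 1.624]
wrist_force: [-1.3, -0.3, 5.5]
width: 0.024
finger_force: 30.0
```

Call:
move_arm(motion=[0,0,0,0,0,0.01,0,0,0,0.111,0.0006,0.001,0.0017,0,0,0,0.111,0.0006,0.001,0.0017,0,0,0,0.111,0.0006,0.001,0.0017,0,0,0,0.111,0.0006,0.001,0.0017,0,0,0,0.111,0.0006,0.001,0.0017,0,0,0,0.111,0.0006,0.001,0.0017,0,0,0,0,0,0,0,0])

```text
time: 14.6
tool_pos: [0.5714, 0.0236, 0.1272]
ee_rot: [3.137, -0.001, 1.098]
wrist_force: [-0.5, -1.5, 7.1]
width: 0.0236
finger_force: 30.0
```

Run:
```python
from h import *
o=robot.get_obs();print(o["wrist_torque"],o["wrist_force"],o["tool_pos"],o["ee_rot"])
```

```text
[-0.27298165  0.03684257  0.01529141] [-0.50311892 -1.4685339   7.09556289] [0.57142527 0.02360464 0.127162  ] [ 3.13709459e+00 -6.52354922e-04  1.09770275e+00]
```

Call:
move_arm(motion=[0,0,0.111,0.0006,0.001,0.002,0,0,0,0.111,0.0006,0.001,0.002,0,0,0,0.111,0.0006,0.001,0.002,0,0,0,0.111,0.0006,0.001,0.002,0,0,0,0.111,0.0006,0.001,0.002,0,0,0,0.111,0.0006,0.001,0.002,0,0,0,0,0,0,0,0])

```text
time: 15.18
tool_pos: [0.5721, 0.0228, 0.126]
ee_rot: [3.137, -0.002, 0.574]
wrist_force: [1.3, -2.5, 6.1]
width: 0.0236
finger_force: 30.0
```

Run:
```python
from h import *
o=robot.get_obs();print(o["wrist_torque"],o["wrist_force"],o["tool_pos"],o["ee_rot"])
```

```text
[-0.59914551  0.12028536  0.02206595] [ 1.29013292 -2.52550952  6.11174487] [0.57211704 0.02283948 0.12604855] [ 3.13688024e+00 -2.11506846e-03  5.74359963e-01]
```

Call:
move_arm(motion=[0,0,0.111,0.0006,0.002,0.004,0,0,0,0.111,0.0006,0.002,0.004,0,0,0,0.111,0.0006,0.001,0.003,0,0,0,0.111,0.0006,0.001,0.002,0,0,0,0,0,0,0,0])

```text
time: 15.6
tool_pos: [0.5724, 0.0221, 0.125]
ee_rot: [3.137, -0.003, 0.226]
wrist_force: [-0.7, -2.3, 8.0]
width: 0.0238
finger_force: 30.0
```

Run:
```python
from h import *
o=robot.get_obs();print(o["wrist_torque"],o["wrist_force"],o["tool_pos"],o["ee_rot"],o["joint_torque"])
```

```text
[-0.70157225  0.34515288 -0.02795867] [-0.71837631 -2.29883275  7.95551793] [0.57237449 0.02212266 0.1249502 ] [ 3.13742223e+00 -2.98022895e-03  2.25522039e-01] [  1.41889919 -32.21698523 -26.28432512   1.18104011  -0.54754855
   0.59363438]
```

Call:
move_arm(motion=[0,0,0.111,0.0006,0.001,0.002,0,0,0,0.111,0.0006,0.001,0.002,0,0,0,0,0,0,0,0])

```text
time: 15.85
tool_pos: [0.5724, 0.0218, 0.1245]
ee_rot: [3.138, -0.003, 0.051]
wrist_force: [-0.8, -3.7, 7.7]
width: 0.0241
finger_force: 30.0
```

Run:
```python
from h import *
o=robot.get_obs();print(o["wrist_torque"],o["wrist_force"],o["tool_pos"],o["ee_rot"],o["joint_torque"])
```

```text
[-0.78806161  0.39377156  0.00435193] [-0.82188396 -3.66607626  7.7348428 ] [0.57236012 0.02180078 0.1245342 ] [ 3.13765852 -0.00323317  0.05113399] [  1.60249963 -32.18151212 -26.34890914   1.31491318  -0.66280933
   0.59242817]
```

Call:
move_arm(motion=[0,0,0.08,0.0004,0.001,0.001,0,0,0,0.08,0.0004,0.001,0.001,0,0,0,0,0,0,0,0])

```text
time: 16.1
tool_pos: [0.5723, 0.0216, 0.1243]
ee_rot: [3.138, -0.003, -0.074]
wrist_force: [-2.2, -2.5, 8.5]
width: 0.0243
finger_force: 30.0
```

Run:
```python
from h import *
o=robot.get_obs();print(o["wrist_torque"],o["wrist_force"],o["tool_pos"],o["ee_rot"],o["joint_torque"])
```

```text
[-0.86193514  0.48646271 -0.00301575] [-2.17351546 -2.51171206  8.52429509] [0.57233097 0.02156257 0.12431433] [ 3.13803441 -0.00342698 -0.07374209] [  1.61738589 -32.222085   -26.45512283   1.33053292  -0.73920853
   0.44638001]
```

Call:
move_arm(motion=[0,0,0.08,0.0004,0.001,0.001,0,0,0,0.08,0.0004,0.001,0.001,0,0,0,0,0,0,0,0,0,0,0,0,0,0,0])

```text
time: 16.43
tool_pos: [0.5723, 0.0215, 0.1242]
ee_rot: [3.139, -0.003, -0.197]
wrist_force: [-2.5, -2.3, 8.1]
width: 0.0242
finger_force: 30.0
```

Run:
```python
from h import *
o=robot.get_obs();print(o["wrist_torque"],o["wrist_force"],o["tool_pos"],o["ee_rot"],o["joint_torque"])
T=np.array(o["tool_pos"])-[0,0,.072]
def cr(n):
    im=robot.snapshot(n);p=proj(n,T,None);x,y=np.maximum((p-[30,25]).astype(int),0);print(n,p,x,y)
    return cv2.resize(im[y:y+45,x:x+60],(400,300),interpolation=cv2.INTER_CUBIC)
z=np.hstack([cr("scene"),cr("side")]);cv2.imwrite("pics/w6.png",cv2.convertScaleAbs(z[:,:,::-1],alpha=1.5))
```

```text
[-0.69808369  0.59264958  0.12049227] [-2.53886747 -2.30468786  8.08544867] [0.57225159 0.02152778 0.12415671] [ 3.13873078 -0.00346042 -0.19706657] [  1.34295523 -32.04834223 -26.47871733   1.21230159  -0.90115691
   0.19744772]
scene [371.85773676 266.93570793] 341 241
side [339.36209777 236.62605212] 309 211
```

View pics/w6.png

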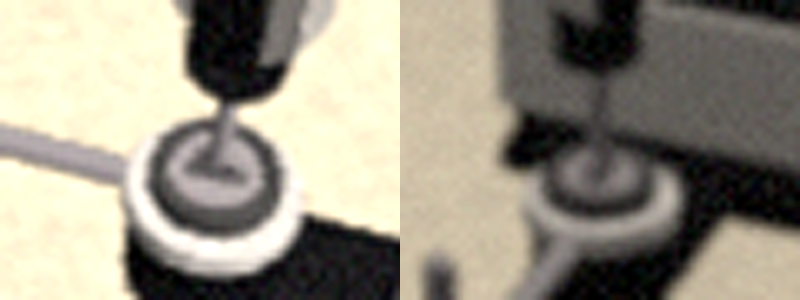

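The blade sits in the slot at about (215,165) in the zoom, and the screw has turned with it. The torque is rising, so I'll turn a little further to confirm the stop.

Call:
move_arm(motion=[0,0,0.07,0.0004,0.001,0.001,0,0,0,0.07,0.0004,0.001,0,0,0,0,0,0,0,0,0,0,0,0,0,0,0,0])

```text
time: 16.87
tool_pos: [0.5721, 0.0217, 0.1241]
ee_rot: [3.14, -0.003, -0.307]
wrist_force: [-1.6, -2.2, 8.9]
width: 0.0241
finger_force: 30.0
```

Run:
```python
from h import *
o=robot.get_obs();print(o["wrist_torque"],o["wrist_force"],o["tool_pos"],o["ee_rot"],o["joint_torque"],o["width"])
```

```text
[-0.50319385  0.65150787  0.18766275] [-1.64075849 -2.23977764  8.89186633] [0.57213204 0.02169517 0.12408417] [ 3.13970611 -0.00324313 -0.30655773] [  0.87274376 -31.95194006 -26.54861033   0.94860088  -1.04343027
   0.28549589] 0.024133331965744825
```

Call:
move_arm(motion=[0,0,0.07,0.0004,0.001,0.001,0,0,0,0.05,0.0004,0.001,0,0,0,0,0,0,0,0,0,0,0,0,0,0,0,0])

```text
time: 17.2
tool_pos: [0.5721, 0.0216, 0.124]
ee_rot: [3.14, -0.003, -0.4]
wrist_force: [-2.4, -2.1, 9.3]
width: 0.0241
finger_force: 30.1
```

Run:
```python
from h import *
o=robot.get_obs();print(o["wrist_torque"],o["wrist_force"],o["tool_pos"],o["ee_rot"],o["width"])
```

```text
[-0.50242841  0.74397749  0.52245748] [-2.44639563 -2.13011698  9.26046345] [0.57207023 0.02159605 0.12400061] [ 3.14004312 -0.00322996 -0.40008572] 0.02405578108196835
```

The torque rose to 0.52 N m, a firm stop, so the screw is home. I'll ease back, lift out and carry the driver to the block.

Call:
move_arm(motion=[0,0,-0.08,0,0,0,0,0,0,-0.07,0,0,0,0,0,0,0,0,0,-0.03,0,0,0,0,0,0,-0.05,0,0,0,0,0,0,-0.15,0,0,0,0,0,0,-0.3,0,0,0,0,0,0,-0.25,0,0,0,0,0,0,0,0,0,0,0,0,0,0,0])

```text
time: 17.95
tool_pos: [0.5725, 0.0228, 0.201]
ee_rot: [-3.141, -0.003, -0.283]
wrist_force: [-0.2, 0.5, -0.8]
width: 0.0236
finger_force: 30.0
```

Run:
```python
from h import *
c=robot.get_calibration("wrist");im=robot.snapshot("wrist");o=robot.get_obs();print(o["wrist_torque"],o["wrist_force"],o["tool_pos"],o["ee_rot"],o["width"])
np.save("w7c.npy",c,allow_pickle=True);cv2.imwrite("pics/w7.png",im[:,:,::-1])
p=proj("wrist",np.array([.5705,.0232,.0545]),c);print(p)
# slot mask orientation: darkest pixels inside head
g=cv2.cvtColor(im,cv2.COLOR_RGB2GRAY);x,y=p.astype(int)
print(g[y-14:y+15:2,x-16:x+17:2])
```

```text
[-7.41773966e-05 -2.15277193e-02  2.73676876e-02] [-0.30377671  0.39464764 -1.0004828 ] [0.57139895 0.02288104 0.19898762] [-3.14154401e+00  6.61169565e-04 -2.83174041e-01] 0.023963650402368027
[318.05089274 231.64063337]
[[ 94 102  98  96  79 105 130 177 181 151 158 100  76 102 102  99  93]
 [102  96  88  79 157 177 178 176 177 176 178 179 160 108 124 100  98]
 [ 98  89 121 164 178 177 176 175 173 175 174 176 176 182 116  99  99]
 [ 94 115 163 178 175 175 174 175 174 175 179 167 172 177 149 157  97]
 [ 85 165 177 175 175 174 174 175 178 180 116  96  98 181 178 168 141]
 [ 92 158 175 175 175 175 177 176 109 103  98  98  98 144 176 173 156]
 [127 179 175 175 175 182 144 111  98  97 101 103 101  92 177 179 154]
 [118 178 174 181 151 106  95  95  99 101 100  96 121 139 172 176 159]
 [ 80 181 172  93  98  96  97 101 102  97 113 144 157 168 176 175 144]
 [ 64 183 177 134  95 100 100  98 101 154 153 171 175 175 174 177 142]
 [ 73 145 178 181  96  97 100 128 150 159 175 175 173 174 174 183 111]
 [ 87  50 188 176 129 132 147 163 173 175 174 173 173 174 175 150  92]
 [ 94  73  99 178 177 160 172 175 174 174 173 174 173 175 182 108 100]
 [ 95  94  61 162 177 174 173 173 174 175 175 174 174 180 117  96  99]
 [ 90  95  94  56 159 176 175 175 175 176 176 177 172 118  98 100  94]]
```

The slot has turned about 80° clockwise, which fits home. Next I carry the driver to the block.

Call:
move_arm(motion=[0,0,0,0.07,0.18,0,0,0,0,0,0.135,0.34,0,0,0,0,0,0.135,0.34,0,0,0,0,0,0.135,0.34,0,0,0,0,0,0.135,0.34,0,0,0,0,0,0.135,0.34,0,0,0,0,0,0.135,0.34,0,0,0,0,0,0.135,0.34,0,0,0,0,0,0.135,0.34,0,0,0,0,0,0.135,0.34,0,0])

```text
time: 18.83
tool_pos: [0.6034, -0.3254, 0.1963]
ee_rot: [-3.14, 0.005, -0.283]
wrist_force: [1.1, 0.1, -0.5]
width: 0.0239
finger_force: 30.0
```

Call:
move_arm(motion=[0,0,0.14,0,0,0,0,0,0,0.14,0,0,0,0,0,0,0.14,0,0,0,0,0,0,0.14,0,0,0,0,0,0,0.14,0,0,0,0,0,0,0.14,0,0,0,0,0,0,0.14,0,0,0,0,0,0,0,0,0,0,0,0,0,0,0,0,0,0,0,0,0,0,0,0,0])

```text
time: 19.67
tool_pos: [0.604, -0.3239, 0.1981]
ee_rot: [3.14, 0.002, -1.051]
wrist_force: [-0.3, -0.4, -0.8]
width: 0.0237
finger_force: 30.0
```

Call:
move_arm(motion=[0,0,0,0.012,0,0.1,0,0,0,0,0,0,0.2,0,0,0,0,0,0,0.15,0,0,0,0,0,0,0.1,0,0,0,0,0,0,0.1,0,0,0,0,0,0,0,0])

```text
time: 20.17
tool_pos: [0.6038, -0.3245, 0.1314]
ee_rot: [3.139, 0.005, -1.052]
wrist_force: [0.5, 0.1, -1.7]
width: 0.0239
finger_force: 30.0
```

Call:
move_arm(motion=[0,0,0,0,0,0.1,0,0,0,0,0,0,0.1,0,0,0,0,0,0,0.1,0,0,0,0,0,0,0.05,0,0,0,0,0,0,0,0,0,0,0,0,0,0,0])

```text
time: 20.67
tool_pos: [0.6048, -0.3252, 0.0993]
ee_rot: [3.141, 0.001, -1.053]
wrist_force: [-0.4, -0.4, -0.5]
width: 0.0239
finger_force: 30.0
```

Call:
move_arm(motion=[0,0,0,0,0,0.03,0,0,0,0,0,0,0.02,0,0,0,0,0,0,0.015,0,0,0,0,0,0,0,0,0,0,0,0,0,0,0])

```text
time: 21.08
tool_pos: [0.605, -0.3254, 0.0934]
ee_rot: [3.142, -0.0, -1.053]
wrist_force: [0.2, 0.7, -1.0]
width: 0.0238
finger_force: 30.0
```

Call:
move_arm(motion=[0,0,0,0,0,0.007,0,0,0,0,0,0,0,0,0,0,0,0,0,0,0])

```text
time: 21.33
tool_pos: [0.6051, -0.3254, 0.093]
ee_rot: [-3.141, -0.001, -1.053]
wrist_force: [0.2, 0.8, -0.1]
width: 0.0238
finger_force: 30.0
```

Under 1 mm remains. I'll release it, then retreat upward.

Call:
move_arm(motion=[0,0,0,0,0,0.006,0,0,0,0,0,0,0,0,0,0,0,0,0,0,0.5,0,0,0,0,0,0,1,0,0,0,0,0,0,1,0,0,0,0,0,0,1,0,0,0,0,0,0,1,0,0,0,0,0,0,1,0,0,0,0,0,0,1])

```text
time: 22.08
tool_pos: [0.605, -0.3253, 0.092]
ee_rot: [3.142, -0.0, -1.053]
wrist_force: [0.2, 0.4, 0.3]
width: 0.0672
finger_force: 0.0
```

Call:
move_arm(motion=[0,0,0,0,0,-0.1,1,0,0,0,0,0,-0.3,1,0,0,0,0,0,-0.4,1,0,0,0,0,0,-0.4,1,0,0,0,0,0,-0.3,1,0,0,0,0,0,0,1,0,0,0,0,0,0,1,0,0,0,0,0,0,1,0,0,0,0,0,0,1])

```text
time: 22.83
tool_pos: [0.6043, -0.3249, 0.2397]
ee_rot: [3.14, 0.004, -1.053]
wrist_force: [-0.6, -0.3, -0.8]
width: 0.0936
finger_force: 0.0
```

Run:
```python
from h import *
a=robot.snapshot("side");o=robot.get_obs();print(o["time"],o["tool_pos"],o["width"])
b=cv2.imread("pics/side0.png")[:,:,::-1]
# driver silhouette: dark pixels near block, now vs start
for im in (b,a):
    g=im[280:325,235:280].max(2)<40;ys,xs=np.where(g);print(g.sum(),xs.min()+235,xs.max()+235,ys.min()+280,ys.max()+280,xs.mean(),ys.mean())
# bystanders unchanged
for n,(x,y,w,h) in dict(jar=(180,278,20,14),mug=(365,265,50,65),soap=(290,305,45,80)).items():
    print(n,np.abs(a[y:y+h,x:x+w].astype(int)-b[y:y+h,x:x+w]).mean())
```

```text
22.8833 [ 0.60424594 -0.32483939  0.23933993] 0.09419222805973287
442 247 263 288 322 19.420814479638008 25.09502262443439
434 248 263 288 321 19.753456221198157 24.953917050691246
jar 3.875
mug 3.913128205128205
soap 3.9076851851851853
```

```bash
python3 -c "
from bench import robot
print(robot.close_job())"
```

```text
the job is handed in; nothing more can be done
None
```

The mug arm is out against its stop, the lock screw is turned home, and the screwdriver is back down in its block; jar, mug and soap look unmoved in the side view, and the job is handed in at about 23 s (no verdict was returned).

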